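# Start-up sequence on push-lock switch boxes

## Task

Switch on the microscope bench in its start-up order: with closed fingertips press the cap of the square-capped switch box, then the long-bar one, then the round one, each gently and right down until it stops; the caps stay down by themselves. Leave the box with the plus-shaped cap off, and do not lift or shift any box or any of the bottles, dishes and beakers around them.

Things in the scene. Friction and masses are not known exactly. Their poses are not given: they have to be found in the camera images.
- square_box: loose switch box with the square cap, 30 x 30 mm: grey lower half, bare aluminium top, 76 (x) x 60 (y) x 36 mm high, about 0.6 kg, on rubber feet, standing on the worktop; origin at the centre of its underside, z up
- square_top (a point): centre of the top face of the black square cap in the middle of that box's top; at the start 50 mm above the worktop (14 mm above the box's top), 42 mm when fully down and let go; moves with the cap; axes as the box's
- square_key (a joint): travel of the switch under this cap: 0 up (off), 0.008 m fully down (on). Slides straight down against about 3 N of friction, no spring, stays where it is left; stop at the bottom. The cap sits on it on a rubber cushion that gives a further 1 mm per 3.5 N (5.5 mm at most) and comes back when let go; some 6 N on the cap brings the switch fully down
- bar_box: loose switch box with the long narrow bar cap, 46 mm along the box's x by 14 mm: grey lower half, bare aluminium top, 76 (x) x 60 (y) x 36 mm high, about 0.6 kg, on rubber feet, standing on the worktop; origin at the centre of its underside, z up
- bar_top (a point): centre of the top face of the black bar cap in the middle of that box's top; at the start 50 mm above the worktop (14 mm above the box's top), 42 mm when fully down and let go; moves with the cap; axes as the box's
- bar_key (a joint): travel of the switch under this cap: 0 up (off), 0.008 m fully down (on). Slides straight down against about 3 N of friction, no spring, stays where it is left; stop at the bottom. The cap sits on it on a rubber cushion that gives a further 1 mm per 3.5 N (5.5 mm at most) and comes back when let go; some 6 N on the cap brings the switch fully down
- round_box: loose switch box with the round cap, 32 mm across: grey lower half, bare aluminium top, 76 (x) x 60 (y) x 36 mm high, about 0.6 kg, on rubber feet, standing on the worktop; origin at the centre of its underside, z up
- round_top (a point): centre of the top face of the black round cap in the middle of that box's top; at the start 50 mm above the worktop (14 mm above the box's top), 42 mm when fully down and let go; moves with the cap; axes as the box's
- round_key (a joint): travel of the switch under this cap: 0 up (off), 0.008 m fully down (on). Slides straight down against about 3 N of friction, no spring, stays where it is left; stop at the bottom. The cap sits on it on a rubber cushion that gives a further 1 mm per 3.5 N (5.5 mm at most) and comes back when let go; some 6 N on the cap brings the switch fully down
- cross_box: loose switch box with the plus-shaped cap, 36 mm across with arms 11 mm wide: grey lower half, bare aluminium top, 76 (x) x 60 (y) x 36 mm high, about 0.6 kg, on rubber feet, standing on the worktop; origin at the centre of its underside, z up
- cross_top (a point): centre of the top face of the black cross cap in the middle of that box's top; at the start 50 mm above the worktop (14 mm above the box's top), 42 mm when fully down and let go; moves with the cap; axes as the box's
- cross_key (a joint): travel of the switch under this cap: 0 up (off), 0.008 m fully down (on). Slides straight down against about 3 N of friction, no spring, stays where it is left; stop at the bottom. The cap sits on it on a rubber cushion that gives a further 1 mm per 3.5 N (5.5 mm at most) and comes back when let go; some 6 N on the cap brings the switch fully down
- dropper_bottle: bystander among the switch boxes: brown dropper bottle with black rubber bulb, 30 mm across, 93 mm high; loose; origin at the centre of its underside, z up
- petri_dish: bystander among the switch boxes: closed shallow round dish, 60 mm across, 14 mm high; loose; origin at the centre of its underside, z up
- beaker: bystander among the switch boxes: clear beaker, 53 mm across, 70 mm high; loose; origin at the centre of its underside, z up

How it is judged:
By the outcome, as a careful person would: the job done as asked, in the order asked, and still so for the second after the job is handed in, with the robot touching nothing.
It also fails if it takes over 48 s, if anything falls off the work surface, if the arm or the gripper's body presses on something with over 40 N, if the wrist force passes 120 N, or if a joint passes its speed limit or range.

## Robot

A 7-joint arm with a two-finger parallel gripper is mounted at the origin on a cart in front of the work surface, level with it; the furniture and walls round the work are solid. World frame = base frame: x ahead of the robot, y to its left, z up, the work surface at z = 0. Lengths are in m, angles in rad, forces in N, time in s.
With the tool pointing down it reaches from about 0.4 to 0.9 m from the base axis. Payload 5.5 kg.
Tool frame: the origin (TCP) lies midway between the tips of the shut fingers; the grasp point (between the pads) lies 19 mm behind it (manip.grip_depth is the distance from the TCP to the grasp point, in m); z points along the fingers, y is the line along which they close (so a half turn about z gives the same grasp; the last joint's range is limited). The gripper opens to 92 mm and grips with 3 to 60 N. Pads are 19 mm wide; open, the fingers measure 130 mm over their backs; the gripper's body (75 mm by 190 mm) begins 47 mm behind the grasp point.
Start: joints at [-0.898, 0.501, -0.427, 1.55, 0.221, 1.138, -0.21], TCP at [0.259, 0.596, 0.206] pointing down, gripper open.
Joint ranges: [-2.88, 2.88], [-0.31, 2.03], [-1.54, 1.56], [0.2, 2.42], [-1.41, 4.55], [0.19, 2.02], [-2.57, 2.57]. Speed limits (rad/s): [2.57, 2.57, 3.14, 3.14, 3.14, 3.14, 3.14].

## Interface

Orientations are given as a unit quaternion [x, y, z, w].
In Python, from bench import manip, effector, viewer gives the robot as it stands. Calls block until the motion is done:
- manip.move_pose(position, orientation): joint-space move of the TCP to a pose.
- manip.servo_line(position, ori=None, vel=0.15): straight line of the TCP; ori=None keeps the orientation; vel is the mean speed in m/s.
- manip.movej(angles): joint-space move.
- effector.open_jaws() and effector.close(f_grip=None): open the fingers fully, or close them until they stop; f_grip is the grip in N (None keeps the last).
- manip.sleep(seconds).
- manip.solve_ik(position, orientation): joint angles nearest the present ones, or None.
- viewer.get_image(name): name is "side" or "top"; returns the picture (400x640x3 uint8, red, green, blue); there is no depth.
- viewer.get_calibration(name): a dict with "vfov" (degrees; the focal length in pixels is half the picture's height over the tangent of half this angle, whatever the lens; pixels are square), "cx", "cy" (the principal point, pixels), "dist_coeffs" ([k1, k2, p1, p2, k3] as OpenCV has them; the pictures are not rectified), "eye" and "attitude" of the camera in the world. Camera axes: x right, y down, z forward; pixel columns grow to the right and rows downward; lengths in m; the calibration is good to about 2 mm. A picture is of the moment at which its call begins. get_calibration takes no time and is no camera call.
A pose or a line that the arm cannot do raises manip.PlanningError and nothing moves.
- manip.hand_in(): hands the job in; it is judged then, once.
Readings, each from a call of its own:
- manip.current_clock(): time.
- manip.current_q(): joint angles.
- manip.current_joint_velocities(): joint speeds.
- manip.current_tau(): joint torques, N m.
- manip.current_tool_pos(): TCP position.
- manip.current_tcp_rot(): TCP orientation.
- manip.current_force(): force on the tool from outside, world axes, zero at the start.
- manip.current_wrist_torque(): the same for the moment, N m.
- manip.current_finger_gap(): finger opening in m.
- manip.current_gripper_force(): force on a finger pad.
Only numpy, scipy, OpenCV 4.12 (cv2) and the standard library are available. Lean on these libraries where they do the work, as an engineer would, in place of code of your own. Each camera call takes 0.05 s, during which the arm holds its last target. There are 200 camera calls.

## Working session

There is one attempt and no reset: what is moved stays moved. The work goes in short steps, each a Python script; the robot and the scene stay as the last script left them, time stands still between calls to the robot, and variables do not carry over. Pictures are saved under pics/ and viewed, at most 10 in all, crops included, and the job is handed in when it is done.

```bash
mkdir -p pics; ls; python3 - <<'E'
from bench import manip,viewer
import cv2
for n in("side","top"):
    cv2.imwrite(f"pics/{n}0.png",viewer.get_image(n)[:,:,::-1]); print(viewer.get_calibration(n))
print(manip.current_tcp_rot(),manip.current_clock())
E
```

```text
pics
{'vfov': 53.777011344349525, 'cx': 320.76848589795776, 'cy': 195.55798990036587, 'dist_coeffs': array([0.00401496, 0.        , 0.        , 0.        , 0.        ]), 'eye': array([ 0.18003307, -0.70189847,  0.57924759]), 'attitude': array([ 0.86564946, -0.21784701,  0.11561383, -0.43569155])}
{'vfov': 54.76547541402934, 'cx': 310.0509947354429, 'cy': 205.36726998894937, 'dist_coeffs': array([-0.0529445,  0.       ,  0.       ,  0.       ,  0.       ]), 'eye': array([ 0.39969445, -0.04320276,  0.92987637]), 'attitude': array([ 0.7076023 , -0.7021505 ,  0.06821565, -0.0403768 ])}
[ 2.03480257e-01  9.79078636e-01 -8.75583458e-04 -2.08136472e-04] 0.1
```

View pics/top0.png

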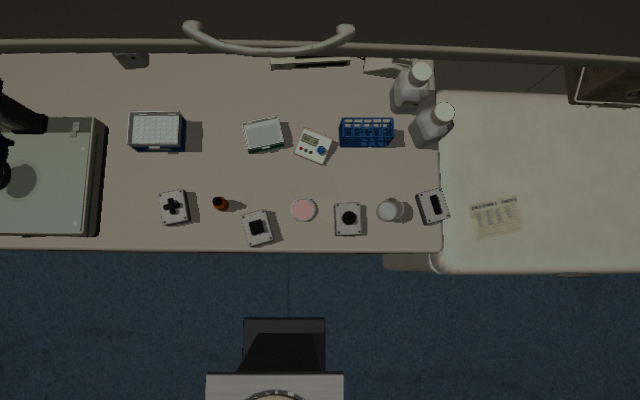

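View pics/side0.png

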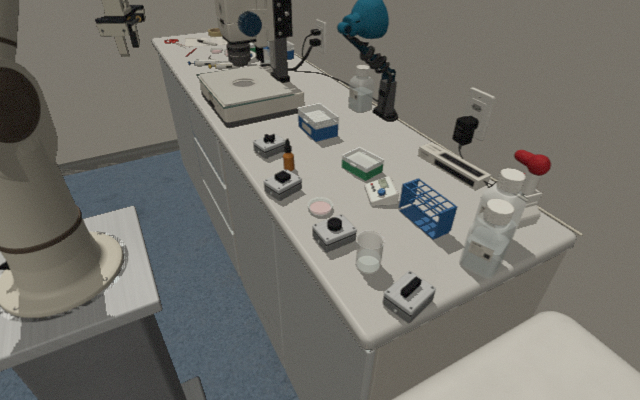

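The top view shows the caps at about: square (257,227), round (349,217), bar (435,205) and cross (173,206). The beaker (390,210) stands between round and bar. The side view shows the same layout. I'll enlarge both for exact pixels.

```bash
python3 - <<'E'
import cv2,numpy as np
t=cv2.imread("pics/top0.png");s=cv2.imread("pics/side0.png")
def c(im,u,v,r=24,k=8):
    a=im[v-r:v+r,u-r:u+r]; return np.clip(cv2.resize(a,None,fx=260/(2*r),fy=260/(2*r),interpolation=cv2.INTER_CUBIC)*1.0*1.6,0,255).astype(np.uint8)
o=np.vstack([np.hstack([c(t,257,227),c(t,435,205),c(t,349,217)]),np.hstack([c(s,283,178),c(s,411,290),c(s,335,226)])])
cv2.imwrite("pics/crops.png",o)
E
```

```text
(no output)
```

View pics/crops.png

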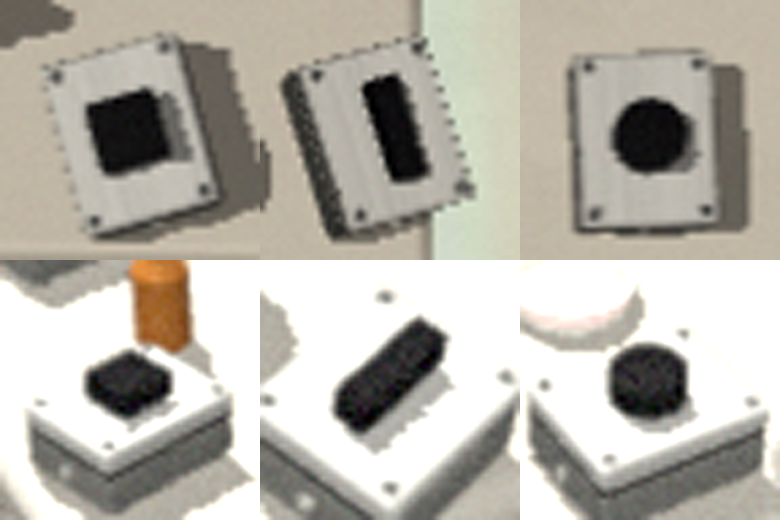

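The crop shows cap-top centres at these pixels. Top view: square (256.4,226.8), bar (435.7,204.4), round (348.6,217.3). Side view: square (282.3,175), bar (410.7,286), round (334.3,222.6). I'll triangulate and check them against z = 0.05 and the box sizes.

```bash
cat > h.py <<'E'
import numpy as np,cv2
from scipy.spatial.transform import Rotation as R
from bench import manip,viewer,effector
def ray(n,p):
    c=viewer.get_calibration(n);f=200/np.tan(np.radians(c['vfov']/2))
    K=np.array([[f,0,c['cx']],[0,f,c['cy']],[0,0,1]])
    u=cv2.undistortPoints(np.array([[p]],float),K,c['dist_coeffs'])[0,0]
    d=R.from_quat(c['attitude']).apply([u[0],u[1],1]);return c['eye'],d/np.linalg.norm(d)
def at(n,p,z):
    e,d=ray(n,p);return e+d*(z-e[2])/d[2]
def tri(a,b):
    (e,d),(g,h)=ray('top',a),ray('side',b)
    s,t=np.linalg.lstsq(np.c_[d,-h],g-e,rcond=None)[0]
    return (e+s*d+g+t*h)/2,np.linalg.norm(e+s*d-g-t*h)
E
python3 - <<'E'
from h import *
np.set_printoptions(precision=4,suppress=True)
for n,a,b in(("sq",(256.4,226.8),(282.3,175)),("bar",(435.7,204.4),(410.7,286)),("rnd",(348.6,217.3),(334.3,222.6))):
    print(n,*tri(a,b),at('top',a,.05)[:2],at('side',b,.05)[:2])
k=48/260
def cp(o,x,y): return (o[0]+x*k-.5,o[1]+y*k-.5)
for n,o,C in(("sq",(233,203),[(55,77),(165,46),(204,190),(94,222)]),("bar",(411,181),[(57,76),(158,47),(203,187),(101,215)]),("rnd",(325,193),[(69,66),(177,65),(187,210),(75,214)])):
    P=[at('top',cp(o,*c),.036)[:2] for c in C]; print(n,'screws centre',np.mean(P,0),'sides',[round(np.linalg.norm(P[i]-P[i-1]),4) for i in range(4)])
print("cross",at('top',(173,206),.05),"drop",at('top',(220,204),.08),"beaker",at('top',(390,210),.03),"dish",at('top',(303,209),.014), "micro edge",at('top',(100,235),.06))
for p in((.45,0.05),(.45,-.4)):
    for z in(.12,.04): print(manip.solve_ik([*p,z],manip.current_tcp_rot()) is not None)
E
```

```text
sq [0.4857 0.0445 0.049 ] 0.0002343606205443038 [0.4855 0.0444] [0.4853 0.0431]
bar [ 0.5425 -0.3753  0.0454] 0.00011530937531834893 [ 0.5418 -0.3735] [ 0.5395 -0.3781]
rnd [ 0.5095 -0.1671  0.047 ] 0.00039494139543235597 [ 0.5093 -0.1668] [ 0.5075 -0.1701]
sq screws centre [0.4861 0.0458] sides [np.float64(0.0645), np.float64(0.0488), np.float64(0.0643), np.float64(0.0484)]
bar screws centre [ 0.5433 -0.3757] sides [np.float64(0.064), np.float64(0.0484), np.float64(0.0649), np.float64(0.0483)]
rnd screws centre [ 0.5093 -0.1672] sides [np.float64(0.0644), np.float64(0.0472), np.float64(0.0633), np.float64(0.0485)]
cross [0.5314 0.2364 0.05  ] drop [0.5325 0.1232 0.08  ] beaker [ 0.5302 -0.269   0.03  ] dish [ 0.5328 -0.0622  0.014 ] micro edge [0.4623 0.3939 0.06  ]
True
True
True
True
```

Positions agree: the screw spacing is a constant 64 x 48 mm and the cap heights come out at about 50 mm. I'll press the square cap now, with force-guided steps.

```bash
cat >> h.py <<'E'
def press(x,y):
    """Guarded descent on a cap; stops on cushion reaction with the switch at its stop."""
    manip.servo_line([x,y,.13],vel=.2); manip.servo_line([x,y,.058],vel=.12)
    f0=manip.current_force()[2]; z=.052; log=[]
    while True:
        manip.servo_line([x,y,z],vel=.03); f=manip.current_force()[2]-f0; p=manip.current_tool_pos()
        log.append((round(p[2]*1e3,1),round(f,1)))
        if f>9 or z<=.0385: break
        z-=.001 if z<.045 else .002
    print(log,p[:2]); manip.servo_line([x,y,.06],vel=.05); manip.servo_line([x,y,.13],vel=.2)
    print(manip.current_clock(),manip.current_force())
E
python3 - <<'E'
from h import *
effector.close()
manip.servo_line([.30,.35,.22],vel=.25)
manip.servo_line([.42,.10,.16],vel=.25)
print(manip.current_clock(),manip.current_finger_gap())
press(.4857,.0448)
for n in("side","top"): cv2.imwrite(f"pics/{n}1.png",viewer.get_image(n)[:,:,::-1])
E
```

```text
3.975 0.0006966892605640331
[(np.float64(52.1), np.float64(-0.8)), (np.float64(49.9), np.float64(0.4)), (np.float64(47.8), np.float64(-0.1)), (np.float64(45.9), np.float64(-1.3)), (np.float64(43.9), np.float64(-0.8)), (np.float64(43.0), np.float64(-0.6)), (np.float64(41.9), np.float64(-0.1)), (np.float64(40.9), np.float64(-0.2)), (np.float64(39.9), np.float64(-0.6)), (np.float64(38.9), np.float64(-0.3)), (np.float64(37.9), np.float64(-0.3))] [0.48563606 0.04484079]
9.275 [ 0.39549501 -0.07549035 -0.11650939]
```

The tip went to 38 mm with no force felt, so I need to look at what happened.

```bash
python3 - <<'E'
import cv2,numpy as np
a=cv2.imread("pics/side0.png")[110:230,230:370];b=cv2.imread("pics/side1.png")[110:230,230:370]
cv2.imwrite("pics/c1.png",np.hstack([cv2.resize(i,(390,334),interpolation=cv2.INTER_CUBIC) for i in(a,b)]))
E
```

```text
(no output)
```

View pics/c1.png

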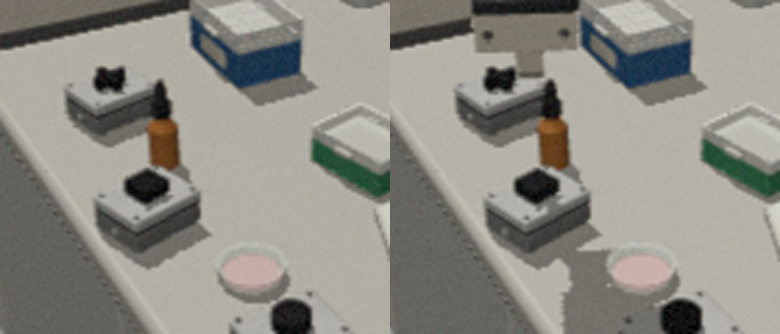

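View pics/side1.png

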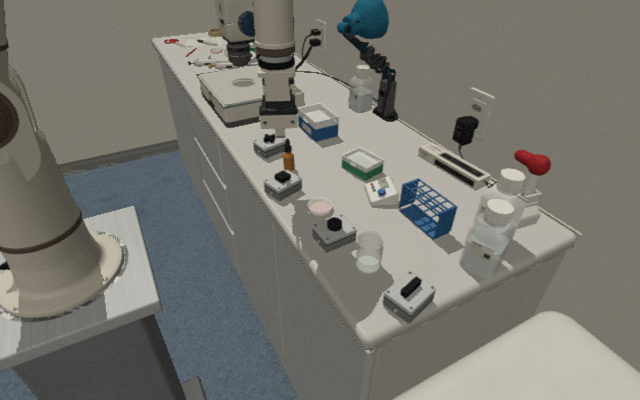

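The side view shows the square cap still up and the gripper's tip near (279,137). I'll compare that with where the reported TCP should project.

```bash
cat >> h.py <<'E'
def proj(n,P):
    c=viewer.get_calibration(n);f=200/np.tan(np.radians(c['vfov']/2))
    K=np.array([[f,0,c['cx']],[0,f,c['cy']],[0,0,1]]);r=R.from_quat(c['attitude']).inv()
    return cv2.projectPoints(np.array([P],float),r.as_rotvec(),-r.apply(c['eye']),K,c['dist_coeffs'])[0][0,0]
E
python3 - <<'E'
from h import *
p=manip.current_tool_pos();print(p,manip.current_tcp_rot(),manip.current_finger_gap())
o=[]
for n in("side","top"):
    im=cv2.imread(f"pics/{n}1.png");u=proj(n,p);v=proj(n,p+[0,0,.066]);print(n,u,v)
    x,y=int(u[0]),int(u[1]);a=im[y-50:y+50,x-50:x+50].copy();a=cv2.resize(a,(390,390),interpolation=cv2.INTER_CUBIC)
    for w,col in((u,(0,0,255)),(v,(255,0,0))): cv2.drawMarker(a,tuple(int(t) for t in((w[0]-x+50.5)*3.9,(w[1]-y+50.5)*3.9)),col,0,14,1)
    o.append(a)
cv2.imwrite("pics/c2.png",np.hstack(o))
E
```

```text
[0.48459347 0.0446448  0.12891442] [ 2.03454938e-01  9.79083680e-01 -3.38968933e-04 -1.05874226e-03] 7.559128207407727e-05
side [280.13046795 146.20161998] [278.61022235 119.96618873]
top [252.58635722 223.50918615] [248.879311   219.82201561]
```

View pics/c2.png

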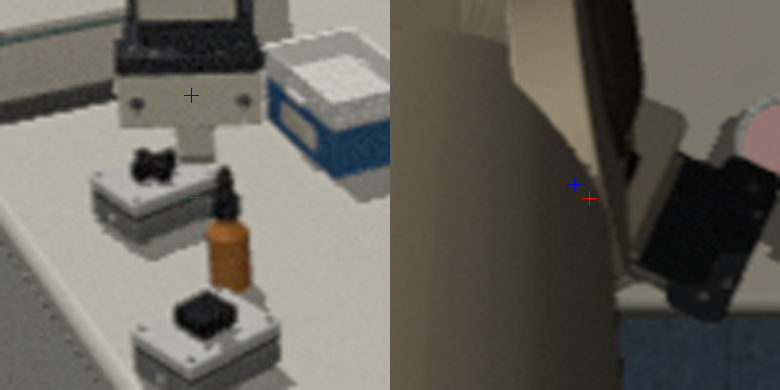

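```bash
python3 - <<'E'
from h import *
p=manip.current_tool_pos();r=R.from_quat(manip.current_tcp_rot());z=r.as_matrix()[:,2];print("tool z",z)
for s in(-1,1): print("body end bottom",[proj('side',p-z*.066+r.apply([a,s*.095,0])) for a in(-.0375,.0375)])
print("pads",[proj('side',p+r.apply([a,0,0])) for a in(-.0095,.0095)],"seen tip ~(275-284,137)")
print("tip hyp, same height",at('side',(280,136.5),p[2]),"tip hyp. vertical", proj('side',p+[0,0,.025]))
q=R.from_quat([.2035,.97908,-.00088,-.0002]);s0=np.array([.259,.596,.206])
print("start tips",[proj('side',s0+q.apply([0,s*.046,0])) for s in(-1,1)])
im=cv2.imread("pics/side0.png")[0:80,80:180];im2=cv2.imread("pics/side1.png")[90:170,230:330]
cv2.imwrite("pics/c3.png",np.hstack([cv2.resize(i,(400,320),interpolation=cv2.INTER_CUBIC) for i in(im,im2)]))
E
```

```text
tool z [-2.21112434e-03 -2.32945220e-04 -9.99997528e-01]
body end bottom [array([297.39385108, 139.9592199 ]), array([260.07743518, 141.13291431])]
body end bottom [array([294.16801771, 102.28544207]), array([262.83731637, 103.03361635])]
pads [array([284.25484383, 146.06716164]), array([275.9992426 , 146.33625699])] seen tip ~(275-284,137)
tip hyp, same height [0.50348143 0.08821019 0.12891442] tip hyp. vertical [279.57044732 136.53443967]
start tips [array([128.12878626,  63.93605008]), array([137.28195459,  54.17242249])]
```

View pics/c3.png

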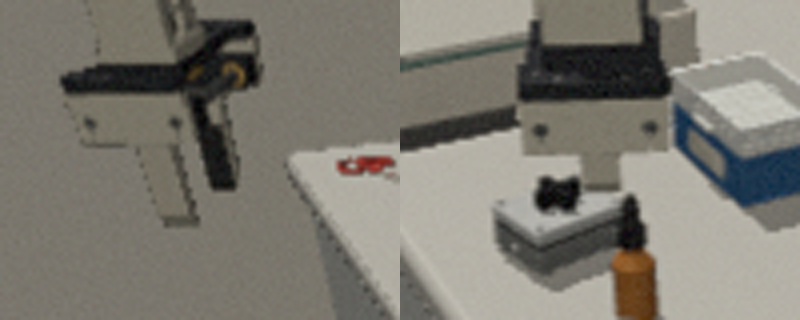

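The fingers look about 25 mm higher than the reported TCP in both the start and present pictures. The alternative is that they sit 47 mm further away. The top view settles which, by the body's visible end. In the c2 crop the black plate's end corners are at about (775,165) and (720,318), which is px (301,215) and (287,255).

```bash
python3 - <<'E'
from h import *
p=manip.current_tool_pos();r=R.from_quat(manip.current_tcp_rot())
for nm,d in(("as read",[0,0,0]),("up 25",[0,0,.025]),("shifted",[.018,.0435,0])):
  for b in(.066,.09):
    print(nm,b,[np.round(proj('top',p+d+[0,0,b]+r.apply([a,.095*s,0])),1) for s in(-1,1) for a in(-.0375,.0375)])
im=cv2.imread("pics/top1.png")[180:280,230:330]
cv2.imwrite("pics/c4.png",np.clip(cv2.resize(im,(600,600),interpolation=cv2.INTER_CUBIC)*2.,0,255).astype(np.uint8))
E
```

```text
as read 0.066 [array([302.4, 222.1]), array([286.3, 258.3]), array([212.6, 182.3]), array([195.3, 217.5])]
as read 0.09 [array([302.6, 220.7]), array([286., 258.]), array([209.9, 179.6]), array([192. , 215.9])]
up 25 0.066 [array([302.7, 220.6]), array([286., 258.]), array([209.8, 179.5]), array([191.8, 215.8])]
up 25 0.09 [array([302.9, 219.1]), array([285.7, 257.8]), array([206.9, 176.6]), array([188.3, 214.1])]
shifted 0.066 [array([279.8, 212.6]), array([263.3, 248.5]), array([190.5, 173. ]), array([173. , 207.9])]
shifted 0.09 [array([279.3, 210.8]), array([262.3, 247.9]), array([187.2, 170. ]), array([169., 206.])]
```

View pics/c4.png

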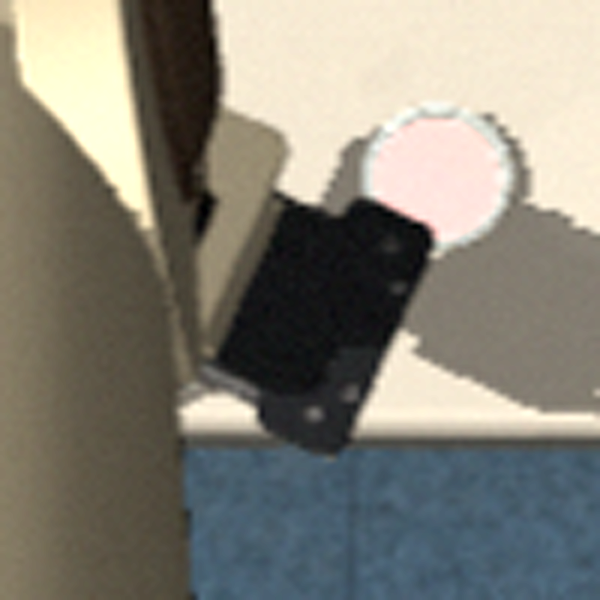

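The corners are at (302.5,218) and (287.5,255), which matches the reported xy and rules out the sideways shift. So the real tips sit about 25 mm above the reported TCP. I'll descend lower under the force guard, with contact expected at a reading near 25 mm and the stop near 15 mm.

```bash
cat >> h.py <<'E'
def press(x,y,zlim=.0125,hi=.105):
    """Guarded descent; reported z is ~25 mm below the true tips."""
    manip.servo_line([x,y,hi],vel=.2); manip.servo_line([x,y,.034],vel=.12); manip.sleep(.1)
    f0=manip.current_force()[2]; z=.030; log=[]
    while True:
        manip.servo_line([x,y,z],vel=.03); f=np.mean([manip.current_force()[2] for _ in range(5)])-f0; p=manip.current_tool_pos()
        log.append((round(float(p[2])*1e3,1),round(float(f),1)))
        if f>8.5 or z<=zlim: break
        z-=.001
    print(log,p[:2]); manip.servo_line([x,y,.045],vel=.05); manip.servo_line([x,y,hi],vel=.2)
    print(manip.current_clock(),manip.current_force())
E
python3 - <<'E'
from h import *
press(.4857,.0448)
E
```

```text
[(30.1, 0.0), (29.0, -1.3), (28.1, 2.5), (27.0, 2.5), (26.0, 2.8), (25.0, 3.4), (24.0, 2.7), (23.0, 2.9), (22.0, 2.8), (21.0, 3.3), (20.0, 4.3), (19.2, 5.6), (18.4, 9.1)] [0.48581896 0.04480713]
14.9167 [-0.77522399  0.26754105 -0.14526101]
```

The square cap shows contact, about 3 N over 8 mm, then a stiff rise to 9 N, so it is fully down. Next come the bar and then the round cap.

```bash
python3 - <<'E'
from h import *
press(.542,-.375)
E
```

```text
[(30.1, -0.3), (29.1, 0.4), (28.2, 2.4), (27.1, 2.4), (26.0, 3.6), (25.0, 1.9), (24.0, 2.0), (23.0, 1.2), (22.0, 2.7), (21.0, 2.2), (20.1, 3.4), (19.4, 5.8), (18.7, 8.1), (18.1, 11.2)] [ 0.54219515 -0.37512303]
22.7167 [0.16814449 0.39216832 0.16250376]
```

```bash
python3 - <<'E'
from h import *
press(.509,-.168)
manip.servo_line([.42,.10,.14],vel=.25); manip.servo_line([.33,.33,.18],vel=.25)
a,b=cv2.imread("pics/side0.png"),viewer.get_image("side")[:,:,::-1]
cv2.imwrite("pics/fin.png",np.hstack([cv2.resize(i[120:325,235:450],(400,381),interpolation=cv2.INTER_CUBIC) for i in(a,b)]))
print(manip.current_clock())
E
```

```text
[(30.1, -0.7), (29.0, -0.5), (28.1, 1.7), (27.1, 1.9), (26.0, 1.9), (25.0, 1.6), (24.0, 2.3), (23.0, 1.3), (22.0, 1.2), (21.0, 1.4), (20.1, 3.7), (19.3, 5.3), (18.5, 7.9), (17.8, 10.1)] [ 0.50920237 -0.16804487]
29.45 [-0.12184815 -0.28211035 -0.85981496]
31.9417
```

View pics/fin.png

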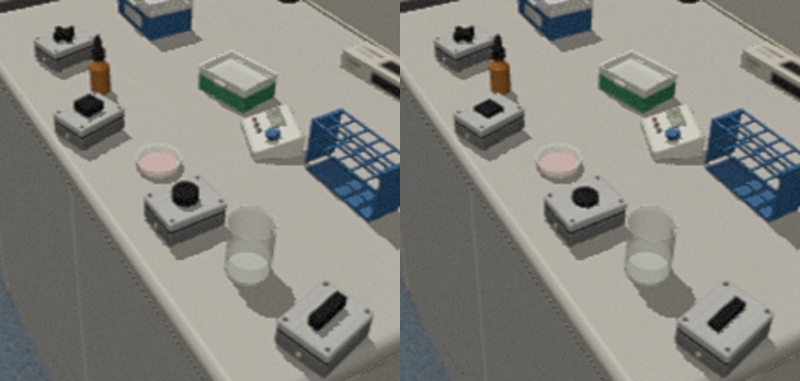

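In the right half, the square (488,108), round (585,197) and bar (727,313) caps are down. The cross cap (463,34) is still up, and no box, bottle, dish or beaker has moved.

```bash
python3 -c "from bench import manip; print(manip.hand_in())"
```

```text
the job is handed in; nothing more can be done
None
```

The square, bar and round caps were pressed fully down in that order, the plus-shaped cap was left off, nothing else visibly moved, and the job is handed in at about 32 s; a first try at the square cap missed (touching nothing) because the fingertips sit roughly 21 mm above the reported tool position.

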